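# Turn the quick-change row round

### The arm

A 6-joint arm with a two-finger parallel gripper is mounted at the origin on a cart in front of the work surface, level with it; the furniture and walls round the work are solid. World frame = base frame: x ahead of the robot, y to its left, z up, the work surface at z = 0. Lengths are in m, angles in rad, forces in N, time in s.
With the tool pointing down it reaches from about 0.35 to 0.85 m from the base axis. Payload 8.1 kg.
Tool frame: the origin (TCP) lies at the very end of the fingers, on their centre line; the grasp point (between the pads) lies 19 mm behind it; z points along the fingers, y is the line along which they close (so a half turn about z gives the same grasp; the last joint's range is limited). The gripper opens to 93 mm and grips with 3 to 60 N. Pads are 15 mm wide; open, the fingers measure 128 mm over their backs; the gripper's body (75 mm by 188 mm) begins 65 mm behind the grasp point.
Start: joints at [-1.317, 0.13, 1.488, -0, 1.523, -0.085], TCP at [0.199, -0.566, 0.219] pointing down, gripper open.
Joint ranges: [-2.96, 2.96], [-0.89, 2.26], [0.02, 2.5], [-1.34, 4.48], [0, 2.73], [-2.66, 2.66]. Speed limits (rad/s): [2.39, 2.39, 2.79, 3.14, 3.14, 3.14].

### API

Orientations are given as a rotation vector (axis times angle).
In Python, from plant import monitor, eyes, ticket gives the robot as it stands.
- The arm moves only by the tool arm_command, never from a script. Its argument "deltas" is a list that holds one entry, the list of rows, each a list of 6 numbers: the shift along the world's x, y, z in cm, then the turn, a rotation vector about the world's x, y, z in degrees. In form: [[[tx, ty, tz, rx, ry, rz], ...]]. A call has 1 to 12 rows; each row shifts and turns the commanded pose from where the row before left it; what a row does not reach is not made up. A row lasts 1/12 s, in which the tool goes at most 41.7 mm and 7.16 degrees, less where a joint would pass 70% of its speed; a pose out of reach is approached as far as the arm can. A call is refused whole if a number of a shift passes 4.17 or a number of a turn 7.16, either way. A call with a gripper value outside its range is refused whole. "gripper" is the opening, from -1 (shut) to 1 (fully open), set as the call begins (left out, the last holds). The fingers move at their own pace and stop on an object; "squeeze" is the grip in N (left out, the last holds). Time passes only in rows, so rows that do not move let the fingers close. It gives the time, the measured TCP pose, the force, the opening and the grip force at its end, in the units of the state.
- monitor.read_state(): the state, without advancing time (a new reading comes with each control period).
- eyes.read_camera(name): name is "scene" or "top" or "wrist"; returns the picture (400x640x3 uint8, blue, green, red); there is no depth.
- eyes.camera_model(name): a dict with "fx", "fy", "cx", "cy" (pixels), "k1" (the pictures are not rectified: a ray, as slopes to the right and down, at radius r is drawn at 1 + k1 r^2 times it, then the intrinsics apply), "rvec" (rotation vector, rad) and "tvec" (3), from world to camera coordinates, as OpenCV has them. Camera axes: x right, y down, z forward; pixel columns grow to the right and rows downward; lengths in m; the calibration is good to about 2 mm. A picture is of the moment at which its call begins: read the wrist's pose just before it. camera_model takes no time and is no camera call; for the wrist camera it gives the pose at the moment of the call.
- ticket.close_job(): hands the job in; it is judged then, once.
The state is a dict: "t": time; "q": joint angles; "dq": joint speeds; "joint_torque": joint torques, N m; "tool_pos": TCP position; "orientation": TCP orientation; "force": force on the tool from outside, world axes, zero at the start; "wrist_torque": the same for the moment, N m; "opening": finger opening in m; "gripper_force": force on a finger pad.
Only numpy, scipy, OpenCV 4.12 (cv2) and the standard library are available. Lean on these libraries where they do the work, as an engineer would, in place of code of your own. Each camera call takes 0.05 s, during which the arm holds its last target. There are 200 camera calls.

### The job

The four quick-change things stand in a row in one of the two racks; move them all to the empty rack in the reverse order, because the crew will pick them up from the other side. Seen from the robot, what stands at the left end goes into the right-end bay, the second from the left into the second from the right, and so on. Set each one down upright in the middle of its bay, on the felt pad, and let go.

Things in the scene. Friction and masses are not known exactly. Their poses are not given: they have to be found in the camera images.
- full_rack: Rack full at the start, near or far. Aluminium plate 70 x 302 x 5 mm, four bays in a row, 71 mm wide, open front, rear and top, between five 3 mm dividers, tops at 25 mm. Origin: centre of the underside; y along the row to the left, x away from the robot, yaw within 0.15 rad. Bay centres y = +111, +37, -37, -111 mm, x = 0. Fixed.
- empty_rack: Same rack, empty at the start. Aluminium plate 70 x 302 x 5 mm, four bays in a row, 71 mm wide, open front, rear and top, between five 3 mm dividers, tops at 25 mm. Origin: centre of the underside; y along the row to the left, x away from the robot, yaw within 0.15 rad. Bay centres y = +111, +37, -37, -111 mm, x = 0; felt pads 54 x 64 mm in the bays, tops 8 mm above the origin. Fixed.
- jar: Small round clear screw jar with a wide lid, 34 mm across, 22 mm high. Origin at the underside, on the jar's axis; z up. Loose; at the start it stands upright in one of the full rack's bays, on its pad; which bay changes.
- charger: Grey rounded charger block, 44 (own x) x 30 (own y) x 20 mm high, its x roughly along the row. Origin at the underside, centred; z up. Loose; at the start it stands upright in one of the full rack's bays, on its pad; which bay changes.
- cell: Round AA battery lying down, 50 mm long (own x), 15 mm thick; it does not roll. Its x lies roughly along the row. Origin at the underside, centred; z up. Loose; at the start it stands upright in one of the full rack's bays, on its pad; which bay changes.
- mic_clip: Small black spring clip for a microphone, 31 (own x) x 12 (own y) x 16 mm high, lying down, its x roughly along the row. Origin at the underside, centred within 1 mm; z up. Loose; at the start it stands upright in one of the full rack's bays, on its pad; which bay changes.
- pad_jar: grey felt pad 54 x 64 x 3 mm fixed in a bay of the full rack, the one under the jar at the start; it stays, so it shows from which bay the jar came. Origin: centre of its underside, 5 mm above the table; y along the row.
- pad_charger: grey felt pad 54 x 64 x 3 mm fixed in a bay of the full rack, the one under the charger block at the start; it stays, so it shows from which bay the charger block came. Origin: centre of its underside, 5 mm above the table; y along the row.
- pad_cell: grey felt pad 54 x 64 x 3 mm fixed in a bay of the full rack, the one under the battery at the start; it stays, so it shows from which bay the battery came. Origin: centre of its underside, 5 mm above the table; y along the row.
- pad_mic_clip: grey felt pad 54 x 64 x 3 mm fixed in a bay of the full rack, the one under the clip at the start; it stays, so it shows from which bay the clip came. Origin: centre of its underside, 5 mm above the table; y along the row.
Not all that is in view belongs to the job. Of the things that look like the cell, the smallest one is meant.

How it is judged:
By the outcome, as a careful person would: the job done as asked, in the order asked, and still so for the second after the job is handed in, with the robot touching nothing.
It also fails if it takes over 83 s, if anything falls off the work surface, if the arm or the gripper's body presses on something with over 40 N, if the wrist force passes 120 N, or if a joint passes its speed limit or range.

## Working session

There is one attempt and no reset: what is moved stays moved. The work goes in short steps, Python scripts to look and compute and a tool call to move; the robot and the scene stay as the last step left them, time stands still between calls to the robot, and variables do not carry over. Pictures are saved under pics/ and viewed, at most 17 in all, crops included, and the job is handed in when it is done.

Besides the shell and the picture viewer there is one more tool, called after ">>>" as name(argument=value, ...), one argument or row to a line, values as JSON. arm_command: Moves the arm, as the interface text tells. Its arguments: {"type":"object","properties":{"deltas":{"type":"array"},"gripper":{"type":"number"},"squeeze":{"type":"number"}},"required":["deltas"]}

```bash
mkdir -p pics; ls; cat > h.py <<'E'
import numpy as np, cv2
from plant import monitor, eyes, ticket
def ray(m,u,v):
    K=np.array([[m['fx'],0,m['cx']],[0,m['fy'],m['cy']],[0,0,1.]])
    x=(u-m['cx'])/m['fx'];y=(v-m['cy'])/m['fy'];a,b=x,y
    for _ in range(30):
        r=1+m['k1']*(a*a+b*b);a,b=x/r,y/r
    R=cv2.Rodrigues(np.array(m['rvec'],float))[0];t=np.array(m['tvec'],float)
    return -R.T@t, R.T@np.array([a,b,1.])
def plane(m,u,v,z):
    c,d=ray(m,u,v);return c+d*(z-c[2])/d[2]
def proj(m,p):
    R=cv2.Rodrigues(np.array(m['rvec'],float))[0];q=R@np.array(p)+np.array(m['tvec'])
    a,b=q[:2]/q[2];r=1+m['k1']*(a*a+b*b);return m['fx']*a*r+m['cx'],m['fy']*b*r+m['cy']
def tri(ms,uvs):
    A=np.zeros((3,3));B=np.zeros(3)
    for m,(u,v) in zip(ms,uvs):
        c,d=ray(m,u,v);d/=np.linalg.norm(d);P=np.eye(3)-np.outer(d,d);A+=P;B+=P@c
    return np.linalg.solve(A,B)
E
python3 - <<'E'
from h import *
for n in('top','scene'):
    cv2.imwrite(f'pics/{n}0.png',eyes.read_camera(n));m=eyes.camera_model(n);print(n,m,ray(m,320,200))
print(monitor.read_state())
E
```

```text
pics
top {'fx': 392.51877491829396, 'fy': 392.51877491829396, 'cx': 322.04969888614085, 'cy': 198.83682033327517, 'k1': -0.0042075779787309866, 'rvec': array([ 2.16544714, -2.12206373,  0.16279841]), 'tvec': array([-0.03506682,  0.48599061,  0.8402441 ])} (array([ 0.35528115, -0.02544469,  0.9036341 ]), array([ 0.14672318,  0.00541079, -0.98918102]))
scene {'fx': 449.42946727433167, 'fy': 449.42946727433167, 'cx': 321.34689109127623, 'cy': 201.69324751917765, 'k1': -0.1128823729034933, 'rvec': array([ 0.77057778, -2.61728911,  1.03894795]), 'tvec': array([0.4124228 , 0.2409847 , 0.89861434])} (array([0.09508898, 0.59165827, 0.82254027]), array([ 0.38700835, -0.57275288, -0.72263535]))
{'t': 0.1, 'q': array([-1.31739245e+00,  1.31080196e-01,  1.48915807e+00,  9.19331161e-06,
        1.52300146e+00, -8.54047187e-02]), 'dq': array([ 0.00080873, -0.00080323, -0.00176242, -0.00103506,  0.00017512,
        0.00148004]), 'joint_torque': array([ 1.02250193e-03, -5.61342359e+01, -4.93092620e+01,  7.70175434e-02,
        2.92624271e-02, -6.39090513e-05]), 'tool_pos': array([ 0.19931196, -0.56538919,  0.21770236]), 'orientation': array([-3.09500351e+00, -5.29379928e-01,  2.02590825e-04]), 'force': array([ 0.6853361 , -0.53754456, -0.15242996]), 'wrist_torque': array([ 0.08667292,  0.01572915, -0.03129895]), 'gripper_force': 0.0, 'opening': 0.09292762757372984}
```

View pics/top0.png

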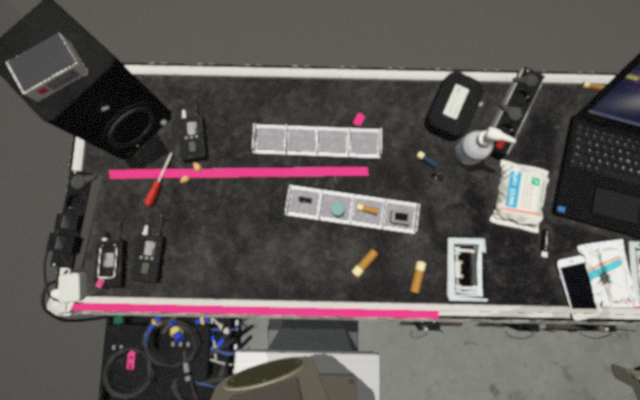

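View pics/scene0.png

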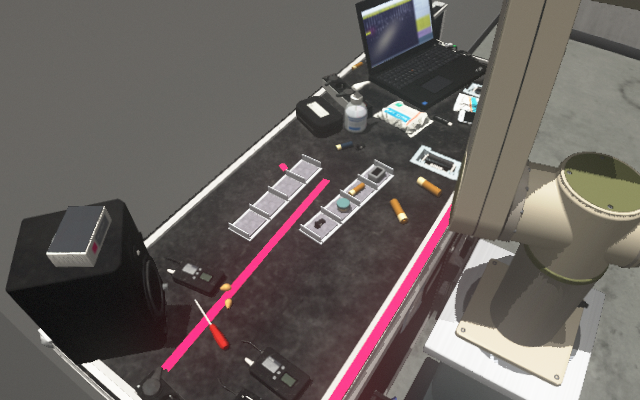

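The top view shows the near rack full at about (352,209), with clip (305,200), jar (337,208), cell (367,209) and charger (400,216) from left to right. The far rack is empty at about (317,141). Cell lookalikes are at (367,209) in the rack, (365,263) and (418,276) loose and larger, and a blue-black stub at (427,160). I choose (367,209), the smallest and the one in the rack. I'll check that in a close crop.

```bash
python3 - <<'E'
from h import *
a=cv2.imread('pics/top0.png');b=cv2.imread('pics/scene0.png')
A=cv2.resize(a[110:240,240:430],None,fx=4,fy=4,interpolation=cv2.INTER_CUBIC)
cv2.imwrite('pics/topc.png',A)
B=cv2.resize(b[145:250,220:405],None,fx=4,fy=4,interpolation=cv2.INTER_CUBIC)
cv2.imwrite('pics/scenec.png',B)
E
```

```text
(no output)
```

View pics/topc.png

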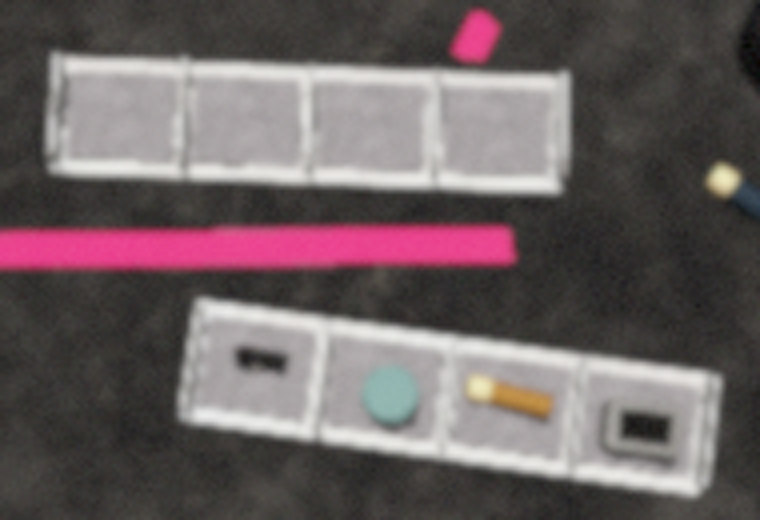

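View pics/scenec.png

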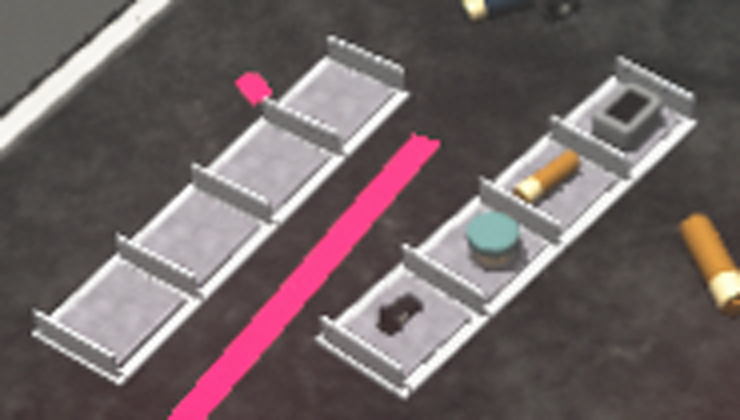

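The crops confirm the order from left to right: black clip, teal-lidded jar, small orange cell, grey charger. The loose orange cylinders are longer and thicker, so the rack one is the cell. Next, coarse positions from both views.

```bash
cat > t1.py <<'E'
from h import *
mt,ms=eyes.camera_model('top'),eyes.camera_model('scene')
T=lambda u,v:(u/4+240-.375,v/4+110-.375); S=lambda u,v:(u/4+220-.375,v/4+145-.375)
for n,a,b in [('E farL',(54,58),(36,330)),('jarlid',(390,394),(493,229)),('cell',(508,395),(546,177)),('clip',(261,361),(399,314)),('chg',(645,427),(632,112))]:
    print(n,tri([mt,ms],[T(*a),S(*b)]).round(4))
for n,c in [('empty',[(52,66),(560,77),(555,190),(50,174)]),('full',[(203,304),(710,375),(695,492),(182,422)])]:
    P=np.array([plane(mt,*T(*p),.005)[:2] for p in c]);print(n,P.round(4).tolist(),P.mean(0).round(4))
    d=(P[0]-P[1]+P[3]-P[2]);print('yaw',np.arctan2(-d[0],d[1]), np.linalg.norm(d)/2)
for w,(lo,hi) in {'lid':((75,60,),(100,255))}.items(): pass
E
python3 t1.py; python3 -c "
from h import *
m=eyes.camera_model('wrist');print(m,ray(m,320,200),monitor.read_state()['tool_pos'])"
```

```text
E farL [0.6647 0.1409 0.0122]
jarlid [ 0.4674 -0.0591  0.0325]
cell [ 0.4695 -0.1269  0.019 ]
clip [0.4875 0.0144 0.0132]
chg [ 0.451  -0.204   0.0242]
empty [[0.6631, 0.1436], [0.6627, -0.1589], [0.5934, -0.1558], [0.5969, 0.1417]] [ 0.629  -0.0074]
yaw -0.006656847156024401 0.3000356252561168
full [[0.521, 0.0491], [0.4853, -0.2454], [0.4175, -0.2357], [0.4518, 0.059]] [ 0.4689 -0.0932]
yaw -0.11821756369929211 0.29660690046647487
{'fx': 319.4093218172508, 'fy': 319.4093218172508, 'cx': 320.84500393828205, 'cy': 199.82011730609366, 'k1': -0.03584318704520628, 'rvec': array([-2.35654522,  1.6700053 ,  0.25233963]), 'tvec': array([-0.59809488, -0.03342438,  0.39171458])} (array([ 0.27669605, -0.53724035,  0.38351935]), array([-0.27900571, -0.09390173, -0.95569116])) [ 0.19931196 -0.56538919  0.21770236]
```

>>> arm_command(
  deltas=[
    [[2.3,3.1,0.2,0,0,4.3],[2.3,3.1,0.2,0,0,4.3],[2.3,3.1,0.2,0,0,4.3],[2.3,3.1,0.2,0,0,4.3],[2.3,3.1,0.2,0,0,4.3],[2.3,3.1,0.2,0,0,4.3],[2.3,3.1,0.2,0,0,4.3],[2.3,3.1,0.2,0,0,4.3]],
  ],
  gripper=1,
  squeeze=12,
)

```text
t: 0.77
tool_pos: [0.384, -0.3161, 0.2344]
orientation: [-2.799, -1.426, 0.0]
force: [-0.3, 0.2, -0.4]
opening: 0.0929
gripper_force: 0.0
```

>>> arm_command(
  deltas=[
    [[2.3,3.1,0.2,0,0,4.3],[2.3,3.1,0.2,0,0,4.3],[2.3,3.1,0.2,0,0,4.3],[2.3,3.1,0.2,0,0,4.3],[2.3,3.1,0.2,0,0,4.3],[2.3,3.1,0.2,0,0,4.3],[2.3,3.1,0.2,0,0,4.2],[0,0,0,0,0,0],[0,0,0,0,0,0]],
  ],
)

```text
t: 1.52
tool_pos: [0.5449, -0.0989, 0.248]
orientation: [-2.334, -2.102, 0.001]
force: [-0.6, -0.8, -0.5]
opening: 0.0932
gripper_force: 0.0
```

```bash
cat > snap.py <<'E'
from h import *; import sys,pickle
s=monitor.read_state();m=eyes.camera_model('wrist');i=eyes.read_camera('wrist');n=sys.argv[1]
cv2.imwrite(f'pics/{n}.png',i);pickle.dump(m,open(f'{n}.pkl','wb'));R=cv2.Rodrigues(s['orientation'])[0]
print(s['t'],s['tool_pos'],'tooly deg',np.degrees(np.arctan2(R[1,1],R[0,1])),'z',R[:,2],s['q'].round(2))
E
python3 snap.py w1
```

```text
1.5167 [ 0.54493087 -0.09894946  0.24800446] tooly deg -5.982444969697688 z [-1.10805407e-03  3.04531014e-04 -9.99999340e-01] [-0.27 -0.    1.58 -0.    1.57 -0.17]
```

View pics/w1.png

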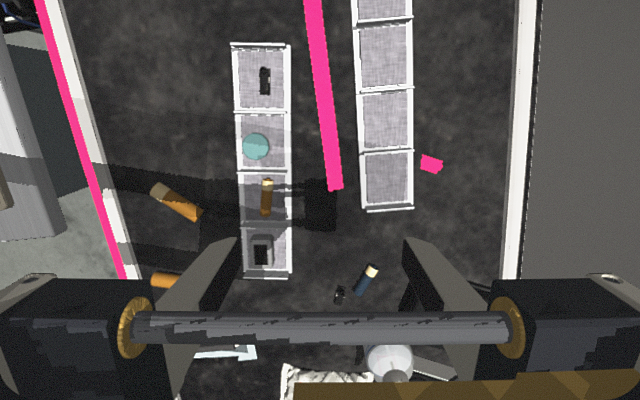

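The wrist view shows the full rack running from (262,45) to (262,277), with clip (265,80), jar lid (256,146), cell (266,196) and charger (262,251). The empty rack's right end is at (387,207). Next I segment and measure, with the top view as the second view.

```bash
cat > seg.py <<'E'
from h import *; import pickle
w=cv2.imread('pics/w1.png');mw=pickle.load(open('w1.pkl','rb'));t=cv2.imread('pics/top0.png');mt=eyes.camera_model('top')
def blob(img,mask,box):
    x0,y0,x1,y1=box;k=np.zeros(img.shape[:2],np.uint8);k[y0:y1,x0:x1]=mask[y0:y1,x0:x1]
    c=max(cv2.findContours(k,cv2.RETR_EXTERNAL,cv2.CHAIN_APPROX_NONE)[0],key=cv2.contourArea)
    return cv2.minAreaRect(c),c
def masks(img):
    h=cv2.cvtColor(img,cv2.COLOR_BGR2HSV);i=lambda lo,hi:cv2.inRange(h,lo,hi)
    return dict(clip=i((0,0,0),(180,255,75)),jar=i((75,50,60),(105,255,255)),cell=i((5,60,60),(35,255,255)),chg=i((0,0,0),(180,255,75)))
bw=dict(clip=(245,60,280,102),jar=(238,122,278,166),cell=(248,172,282,220),chg=(246,236,280,272))
bt=dict(clip=(296,192,314,208),jar=(328,198,347,218),cell=(355,200,380,218),chg=(392,207,410,224))
if __name__=='__main__':
  Mw,Mt=masks(w),masks(t)
  for n in bw:
    rw,cw=blob(w,Mw[n],bw[n]);rt,ct=blob(t,Mt[n],bt[n])
    print(n,np.round(rw[0],1),np.round(rw[1],1),'top',np.round(rt[0],1),np.round(rt[1],1),'tri',tri([mw,mt],[rw[0],rt[0]]).round(4))
    for z in (.015,.02,.025): 
        P=np.array([plane(mw,*p,z)[:2] for p in cv2.boxPoints(rw)]);e=[P[1]-P[0],P[2]-P[1]];l=max(e,key=np.linalg.norm)
        print('  z',z,P.mean(0).round(4),np.round([np.linalg.norm(q) for q in e],4),'long deg from y',np.degrees(np.arctan2(-l[0],l[1])).round(1))
  c=[w[35:290,215:425]];cv2.imwrite('pics/w1c.png',cv2.resize(c[0],None,fx=2.3,fy=2.3,interpolation=cv2.INTER_CUBIC))
E
python3 seg.py
```

```text
clip [264.   80.5] [27. 10.] top [305.  199.5] [ 3. 10.] tri [0.4883 0.0147 0.0108]
  z 0.015 [0.489 0.015] [0.0117 0.0302] long deg from y 171.5
  z 0.02 [0.4898 0.0146] [0.0115 0.0298] long deg from y 171.5
  z 0.025 [0.4906 0.0143] [0.0114 0.0294] long deg from y 171.5
jar [255.3 146.3] [26.2 25.5] top [334.5 210. ] [8.1 4.2] tri [ 0.4655 -0.0572  0.0145]
  z 0.015 [ 0.4662 -0.0603] [0.0324 0.0314] long deg from y -53.4
  z 0.02 [ 0.4673 -0.0598] [0.032 0.031] long deg from y -53.4
  z 0.025 [ 0.4684 -0.0592] [0.0316 0.0307] long deg from y -53.4
cell [266.1 197.1] [10.9 38.5] top [367.4 208.7] [20.9  6.4] tri [ 0.4693 -0.1286  0.0119]
  z 0.015 [ 0.4694 -0.1274] [0.0526 0.0139] long deg from y -13.8
  z 0.02 [ 0.4705 -0.126 ] [0.052  0.0137] long deg from y -13.8
  z 0.025 [ 0.4715 -0.1246] [0.0513 0.0136] long deg from y -13.8
chg [259.5 254. ] [20. 13.] top [401.  216.4] [10.6  5.5] tri [ 0.4513 -0.2024  0.0268]
  z 0.015 [ 0.4475 -0.2073] [0.0178 0.0306] long deg from y 170.9
  z 0.02 [ 0.4489 -0.2049] [0.0176 0.0302] long deg from y 170.9
  z 0.025 [ 0.4502 -0.2025] [0.0174 0.0298] long deg from y 170.9
```

View pics/w1c.png

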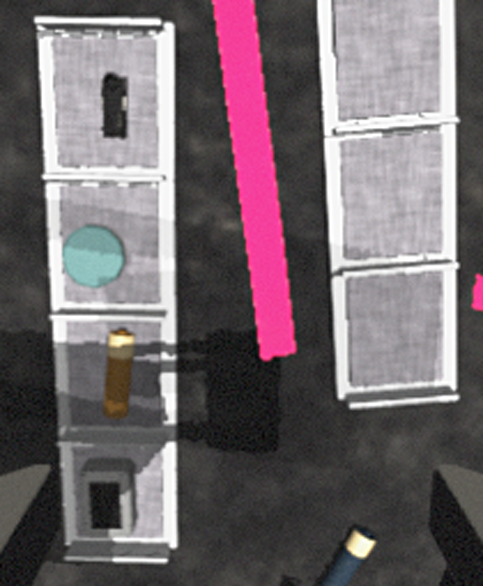

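>>> arm_command(
  deltas=[
    [[-1.4,2.9,-3,0,0,-1],[-1.4,2.9,-3,0,0,-1],[-1.4,2.8,-3,0,0,-0.5],[-1.4,2.8,-2.8,0,0,0],[0,0,0,0,0,0],[0,0,0,0,0,0]],
  ],
)

```text
t: 2.07
tool_pos: [0.4876, 0.0086, 0.1327]
orientation: [-2.381, -2.045, 0.006]
force: [0.5, -0.7, 0.7]
opening: 0.0928
gripper_force: 0.0
```

```bash
python3 snap.py w2; python3 - <<'E'
from h import *;import pickle
i=cv2.imread('pics/w2.png');cv2.imwrite('pics/w2b.png',cv2.resize(i,None,fx=1.25,fy=1.25))
m=pickle.load(open('w2.pkl','rb'))
for p in [(.489,.0147,.016),(.4695,-.0587,.03),(.47,-.126,.016),(.451,-.203,.028)]: print(np.round(proj(m,p),1))
E
```

```text
2.0667 [0.48761423 0.00861148 0.13266272] tooly deg -8.692271682613919 z [-5.13008914e-03  2.95096985e-05 -9.99986841e-01] [-0.09 -0.11  1.89 -0.    1.37  0.06]
[322.4 189.3]
[313.7 270.3]
[324.7 319.6]
[318.1 386.6]
```

View pics/w2b.png

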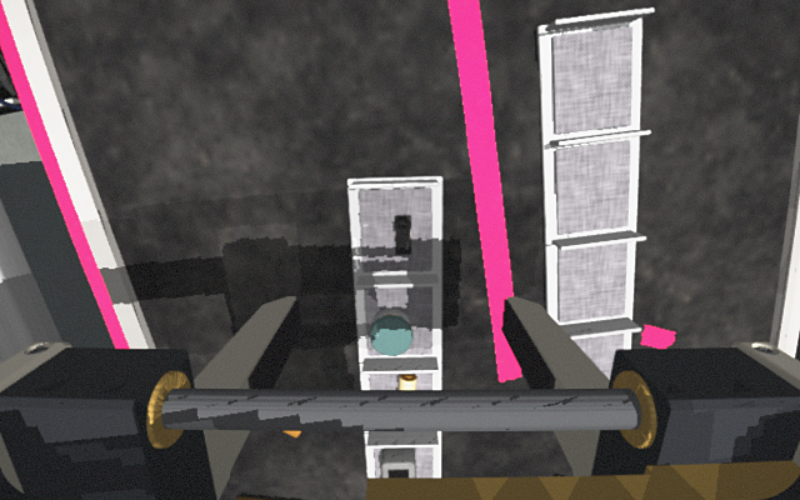

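In the wrist view the clip is at (321,187) and the lid at (313,268), matching the predictions within about 2 px. The empty rack's pads run down the right side at x≈475. Now the pad centres and heights from several views.

```bash
cat > pads.py <<'E'
from h import *;import pickle
from seg import masks,blob
L=lambda n:(cv2.imread(f'pics/{n}.png'),pickle.load(open(f'{n}.pkl','rb')))
w1,m1=L('w1');w2,m2=L('w2');t=cv2.imread('pics/top0.png');mt=eyes.camera_model('top')
r=[blob(w2,masks(w2)['clip'],(308,170,336,206))[0][0],blob(w2,masks(w2)['jar'],(290,245,340,290))[0][0]]
q=[blob(w1,masks(w1)['clip'],(245,60,280,102))[0][0],blob(w1,masks(w1)['jar'],(238,122,278,166))[0][0]]
print('clip',tri([m1,m2],[q[0],r[0]]).round(4),'jar',tri([m1,m2],[q[1],r[1]]).round(4))
# dark-to-white and felt: quads of empty-rack pads
def pads(img,box,lo=110,hi=205):
    h=cv2.cvtColor(img,cv2.COLOR_BGR2HSV);k=cv2.inRange(cv2.GaussianBlur(h,(3,3),0),(0,0,lo),(180,60,hi))
    z=np.zeros_like(k);x0,y0,x1,y1=box;z[y0:y1,x0:x1]=k[y0:y1,x0:x1];z=cv2.morphologyEx(z,cv2.MORPH_OPEN,np.ones((7,7)))
    return [(cv2.minAreaRect(c)[0],cv2.minAreaRect(c)[1]) for c in cv2.findContours(z,0,2)[0] if cv2.contourArea(c)>350]
for n,img,m,b in (('top',t,mt,(250,122,384,160)),('w1',w1,m1,(350,0,418,215)),('w2',w2,m2,(430,0,525,275))):
    for c,s in sorted(pads(img,b)): print(n,np.round(c,1),np.round(s,1),plane(m,*c,.008).round(4))
E
python3 pads.py
```

```text
clip [0.4885 0.0152 0.0139] jar [ 0.4686 -0.0589  0.0259]
top [298.7 140. ] [95.4 22.3] [0.6303 0.0327 0.008 ]
top [365.5 142. ] [22. 33.] [ 0.6287 -0.125   0.008 ]
w1 [380.5   9. ] [18. 47.] [0.6313 0.0782 0.008 ]
w1 [382.  56.] [60. 46.] [0.6301 0.0282 0.008 ]
w1 [384.5 118. ] [58. 43.] [ 0.6293 -0.0433  0.008 ]
w1 [386.  177.5] [49. 42.] [ 0.6276 -0.1189  0.008 ]
w2 [472.3 226.7] [57.5 54.1] [ 0.6286 -0.0473  0.008 ]
w2 [472.5  62. ] [88. 63.] [0.6316 0.1042 0.008 ]
w2 [473.2 150. ] [67.3 59.5] [0.6305 0.0287 0.008 ]
```

>>> arm_command(
  deltas=[
    [[0,0.1,-3,0,0,0],[0,0,-3,0,0,0],[0,0,-3,0,0,0],[0,0,-2,0,0,0],[0,0,-0.8,0,0,0],[0,0,0,0,0,0],[0,0,0,0,0,0]],
  ],
)

```text
t: 2.7
tool_pos: [0.4921, 0.0086, 0.0188]
orientation: [2.384, 2.044, 0.002]
force: [0.6, 0.9, 0.3]
opening: 0.0929
gripper_force: 0.0
```

>>> arm_command(
  deltas=[
    [[0,0,0,0,0,0],[0,0,0,0,0,0],[0,0,0,0,0,0],[0,0,0,0,0,0],[0,0,0,0,0,0],[0,0,0,0,0,0],[0,0,0,0,0,0],[0,0,0,0,0,0],[0,0,0,0,0,0]],
  ],
  gripper=-1,
  squeeze=10,
)

```text
t: 3.45
tool_pos: [0.4905, 0.0097, 0.0172]
orientation: [-2.383, -2.047, 0.0]
force: [0.5, 0.0, 0.8]
opening: 0.0379
gripper_force: 0.0
```

>>> arm_command(
  deltas=[
    [[-0.2,0.3,-0.3,0,0,0],[0,0.2,-0.3,0,0,0],[0,0,0,0,0,0],[0,0,0,0,0,0],[0,0,0,0,0,0],[0,0,0,0,0,0]],
  ],
)

```text
t: 3.95
tool_pos: [0.4886, 0.0147, 0.0113]
orientation: [2.383, 2.047, 0.0]
force: [-0.1, -0.4, -0.4]
opening: 0.0122
gripper_force: 10.0
```

>>> arm_command(
  deltas=[
    [[0,0,2,0,0,0],[0,0,3,0,0,0],[1,-1,1,0,0,1.5],[2.6,-2.5,0,0,0,2],[2.6,-2.5,0,0,0,2],[2.6,-2.5,0,0,0,2],[2.6,-2.5,0,0,0,0],[2.5,-2.3,0,0,0,0],[0,0,0,0,0,0],[0,0,0,0,0,0]],
  ],
)

```text
t: 4.78
tool_pos: [0.628, -0.1197, 0.0703]
orientation: [-2.246, -2.195, 0.001]
force: [-0.6, -0.4, -0.7]
opening: 0.0122
gripper_force: 10.0
```

```bash
python3 snap.py w3; cat >> pads.py <<'E'
print('right pad', tri([m1,mt],[(386,177.5),(365.5,142.)]).round(4))
w3,m3=L('w3')
for c,s in sorted(pads(w3,(200,0,420,399))): print('w3',np.round(c,1),np.round(s,1),plane(m3,*c,.008).round(4))
E
python3 pads.py | tail -8
```

```text
4.7833 [ 0.62804359 -0.11971185  0.07031337] tooly deg -1.3019571756441664 z [-9.29997610e-04  2.64486297e-04 -9.99999533e-01] [-0.27  0.35  1.52  0.    1.28 -0.25]
w1 [386.  177.5] [49. 42.] [ 0.6276 -0.1189  0.008 ]
w2 [472.3 226.7] [57.5 54.1] [ 0.6286 -0.0473  0.008 ]
w2 [472.5  62. ] [88. 63.] [0.6316 0.1042 0.008 ]
w2 [473.2 150. ] [67.3 59.5] [0.6305 0.0287 0.008 ]
right pad [ 0.6331 -0.1258 -0.0127]
w3 [322.   26.5] [53. 84.] [0.6316 0.0105 0.008 ]
w3 [322.  189.5] [29. 74.] [ 0.6291 -0.0987  0.008 ]
w3 [322.6 113.7] [98.7 80.2] [ 0.6307 -0.0444  0.008 ]
```

View pics/w3.png

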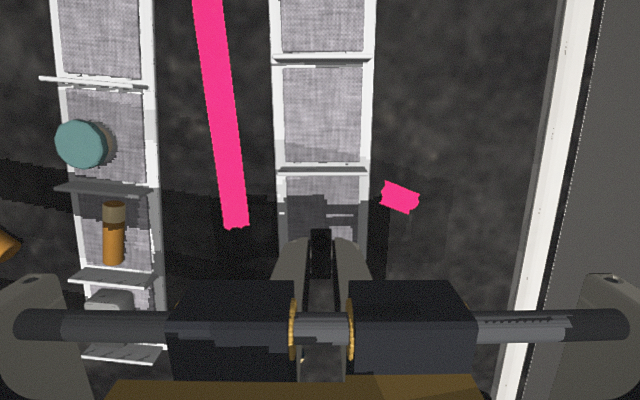

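The clip hangs straight in the fingers at (320,238), over the right-end bay, whose centre line is at column 322. I'll lower it.

>>> arm_command(
  deltas=[
    [[0.1,0.2,-2,0,0,0],[0,0,-2,0,0,0],[0,0,-1,0,0,0],[0,0,-0.5,0,0,0],[0,0,-0.3,0,0,0],[0,0,0,0,0,0],[0,0,0,0,0,0]],
  ],
)

```text
t: 5.42
tool_pos: [0.6291, -0.1162, 0.0143]
orientation: [2.243, 2.198, 0.001]
force: [1.0, 0.3, -0.4]
opening: 0.0117
gripper_force: 10.0
```

>>> arm_command(
  deltas=[
    [[0,-0.2,-0.1,0,0,0],[0,0,-0.1,0,0,0],[0,0,0,0,0,0]],
  ],
)

```text
t: 5.67
tool_pos: [0.6289, -0.1186, 0.0117]
orientation: [2.244, 2.198, 0.001]
force: [0.2, -0.0, -0.8]
opening: 0.012
gripper_force: 10.0
```

>>> arm_command(
  deltas=[
    [[0,0,0,0,0,0],[0,0,0,0,0,0],[0,0,0,0,0,0],[0,0,0,0,0,0],[0,0,0,0,0,0],[0,0,0,0,0,0]],
  ],
  gripper=0.2,
)

```text
t: 6.17
tool_pos: [0.6286, -0.1183, 0.0112]
orientation: [-2.244, -2.198, -0.0]
force: [0.2, 0.6, 0.0]
opening: 0.0472
gripper_force: 0.0
```

>>> arm_command(
  deltas=[
    [[0,0,2,0,0,0],[0,0,3,0,0,0],[0,0,3,0,0,0],[0,0,2,0,0,0],[0,0,0,0,0,0],[0,0,0,0,0,0]],
  ],
  gripper=1,
)

```text
t: 6.67
tool_pos: [0.6299, -0.1186, 0.1132]
orientation: [2.242, 2.196, 0.003]
force: [0.3, 1.2, -0.0]
opening: 0.0872
gripper_force: 0.0
```

>>> arm_command(
  deltas=[
    [[-2.7,1,0,0,0,0],[-2.7,1,0,0,0,0],[-2.7,1,0,0,0,0],[-2.7,1,-0.5,0,0,0],[-2.7,1,-1.5,0,0,0],[-2.6,1,-1.5,0,0,0],[0,0,0,0,0,0],[0,0,0,0,0,0],[0,0,0,0,0,0]],
  ],
)

```text
t: 7.42
tool_pos: [0.4676, -0.0583, 0.0758]
orientation: [-2.244, -2.198, 0.0]
force: [0.4, -0.8, 0.6]
opening: 0.0928
gripper_force: 0.0
```

>>> arm_command(
  deltas=[
    [[0.1,0,-2.5,0,0,0],[0,0,-2.5,0,0,0],[0,0,-1,0,0,0],[0,0,-0.4,0,0,0],[0,0,0,0,0,0],[0,0,0,0,0,0]],
  ],
)

```text
t: 7.92
tool_pos: [0.4697, -0.0586, 0.0132]
orientation: [2.244, 2.198, 0.001]
force: [0.5, 0.4, -0.5]
opening: 0.0931
gripper_force: 0.0
```

>>> arm_command(
  deltas=[
    [[0,0,0,0,0,0],[0,0,0,0,0,0],[0,0,0,0,0,0],[0,0,0,0,0,0],[0,0,0,0,0,0],[0,0,0,0,0,0],[0,0,0,0,0,0],[0,0,0,0,0,0],[0,0,0,0,0,0],[0,0,0,0,0,0],[0,0,0,0,0,0],[0,0,0,0,0,0]],
  ],
  gripper=-1,
  squeeze=10,
)

```text
t: 8.92
tool_pos: [0.4685, -0.0583, 0.0122]
orientation: [-2.244, -2.198, 0.0]
force: [0.6, -0.2, -0.4]
opening: 0.0315
gripper_force: 10.0
```

>>> arm_command(
  deltas=[
    [[0,0,2,0,0,0],[0,0,3,0,0,0],[1.6,0.2,1,0,0,0],[2.9,0.3,0,0,0,0],[2.9,0.3,0,0,0,0],[2.9,0.3,0,0,0,0],[2.9,0.3,0,0,0,0],[2.8,0,0,0,0,0],[0,0,0,0,0,0],[0,0,0,0,0,0]],
  ],
)

```text
t: 9.75
tool_pos: [0.629, -0.0442, 0.0712]
orientation: [-2.243, -2.198, 0.001]
force: [-0.9, 0.3, -0.5]
opening: 0.0316
gripper_force: 10.0
```

```bash
python3 snap.py w4; python3 - <<'E'
from h import *
s=eyes.read_camera('scene');a=cv2.resize(s[130:250,220:400],None,fx=2.2,fy=2.2,interpolation=cv2.INTER_CUBIC)
b=cv2.resize(cv2.imread('pics/w4.png')[60:330],(0,0),fx=.62,fy=.62)
o=np.zeros((max(a.shape[0],b.shape[0]),a.shape[1]+b.shape[1],3),np.uint8);o[:a.shape[0],:a.shape[1]]=a;o[:b.shape[0],a.shape[1]:]=b
cv2.imwrite('pics/c4.png',o);print(o.shape)
E
```

```text
9.75 [ 0.62904737 -0.0441507   0.07116702] tooly deg -1.1666205348299985 z [-1.31978260e-03  1.87353418e-04 -9.99999112e-01] [-0.15  0.32  1.54 -0.    1.28 -0.13]
(264, 793, 3)
```

View pics/c4.png

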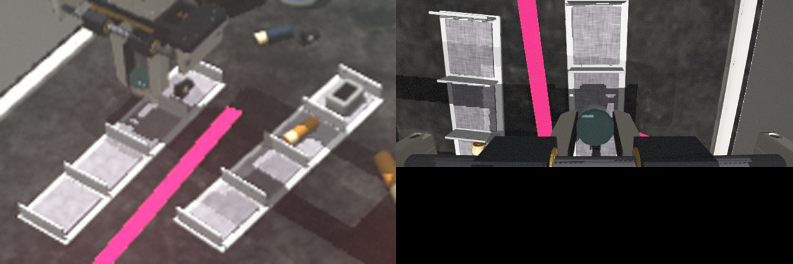

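The jar is held upright and centred at (595,127), and the clip stands in the right-end bay at (182,85). Before lowering, I'll check the jar's offset along the row.

```bash
python3 - <<'E'
from h import *;import pickle
from seg import blob
w=cv2.imread('pics/w4.png');m=pickle.load(open('w4.pkl','rb'));h=cv2.cvtColor(w,cv2.COLOR_BGR2HSV)
r,c=blob(w,cv2.inRange(h,(75,50,25),(105,255,255)),(280,210,365,312));print(r,cv2.boundingRect(c))
for z in(.085,.089,.093):
    P=[plane(m,*p,z)[:2].round(4) for p in((r[0]),(cv2.boundingRect(c)[0],r[0][1]),(cv2.boundingRect(c)[0]+cv2.boundingRect(c)[2],r[0][1]))];print(z,P)
E
```

```text
((321.4767150878906, 264.3712463378906), (59.303932189941406, 61.2406005859375), 42.87890625) (290, 236, 64, 60)
0.085 [array([ 0.6291, -0.0436]), array([ 0.6124, -0.0433]), array([ 0.6464, -0.044 ])]
0.089 [array([ 0.6292, -0.0414]), array([ 0.6129, -0.0411]), array([ 0.646 , -0.0418])]
0.093 [array([ 0.6292, -0.0392]), array([ 0.6134, -0.0389]), array([ 0.6456, -0.0396])]
```

>>> arm_command(
  deltas=[
    [[0.1,-0.2,-2,0,0,0],[0,0,-2,0,0,0],[0,0,-1,0,0,0],[0,0,-0.5,0,0,0],[0,0,-0.3,0,0,0],[0,0,0,0,0,0],[0,0,0,0,0,0]],
  ],
)

```text
t: 10.43
tool_pos: [0.6301, -0.0464, 0.0153]
orientation: [2.244, 2.198, 0.001]
force: [0.1, -0.4, -0.1]
opening: 0.0314
gripper_force: 10.0
```

>>> arm_command(
  deltas=[
    [[0,0,-0.1,0,0,0],[0,0,-0.1,0,0,0],[0,0,0,0,0,0]],
  ],
)

```text
t: 10.68
tool_pos: [0.6299, -0.0464, 0.0127]
orientation: [2.244, 2.198, 0.001]
force: [-0.6, 0.7, 0.2]
opening: 0.0317
gripper_force: 10.0
```

>>> arm_command(
  deltas=[
    [[0,0,0,0,0,0],[0,0,0,0,0,0],[0,0,0,0,0,0],[0,0,0,0,0,0],[0,0,0,0,0,0],[0,0,0,0,0,0]],
  ],
  gripper=0.4,
)

```text
t: 11.18
tool_pos: [0.6296, -0.0463, 0.0122]
orientation: [-2.244, -2.198, 0.0]
force: [-1.0, -0.3, 0.8]
opening: 0.0639
gripper_force: 0.0
```

>>> arm_command(
  deltas=[
    [[0,0,2,0,0,0],[0,0,3,0,0,0],[0,0,3,0,0,0],[0,0,2,0,0,0],[-1,-0.5,0,0,0,0],[-2.7,-1.3,0,0,0,-3],[-2.7,-1.3,0,0,0,-3],[-2.7,-1.3,0,0,0,-3],[-2.7,-1.3,-1,0,0,-1],[-2.7,-1.3,-1,0,0,0],[-1.4,-1.2,-1,0,0,0],[0,0,0,0,0,0]],
  ],
  gripper=1,
)

```text
t: 12.18
tool_pos: [0.4667, -0.1292, 0.0799]
orientation: [-2.427, -1.99, 0.005]
force: [-1.1, 0.5, 0.0]
opening: 0.0931
gripper_force: 0.0
```

```bash
python3 snap.py w5; python3 - <<'E'
from h import *;import pickle
from seg import blob,mt,mw
w=cv2.imread('pics/w5.png');m=pickle.load(open('w5.pkl','rb'));print(np.round(proj(m,(.47,-.126,.016)),1))
E
```

```text
12.1833 [ 0.46670569 -0.12921154  0.07988917] tooly deg -11.287995982276952 z [-4.24328611e-03  6.42781672e-04 -9.99990791e-01] [-0.38 -0.07  1.95 -0.    1.26 -0.18]
[325.2 210.7]
```

View pics/w5.png

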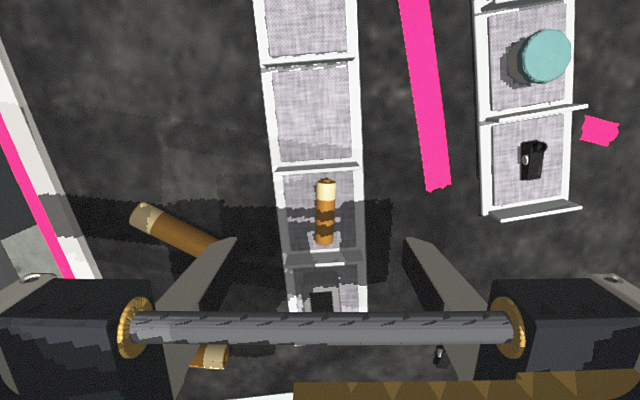

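The wrist view shows the cell whole at (326,210), where predicted. The jar is at (545,56) and the clip at (533,160), both standing in their bays. Now to grasp the cell.

>>> arm_command(
  deltas=[
    [[0.2,0.3,-1.5,0,0,-1],[0,0,-2,0,0,0],[0,0,-1.5,0,0,0],[0,0,-1,0,0,0],[0,0,-0.5,0,0,0],[0,0,0,0,0,0],[0,0,0,0,0,0]],
  ],
)

```text
t: 12.82
tool_pos: [0.4733, -0.1252, 0.0178]
orientation: [2.444, 1.973, 0.001]
force: [-0.8, 0.3, 0.5]
opening: 0.0932
gripper_force: 0.0
```

>>> arm_command(
  deltas=[
    [[-0.2,-0.1,-0.3,0,0,0],[0,0,-0.2,0,0,0],[0,0,0,0,0,0],[0,0,0,0,0,0],[0,0,0,0,0,0],[0,0,0,0,0,0],[0,0,0,0,0,0],[0,0,0,0,0,0],[0,0,0,0,0,0],[0,0,0,0,0,0],[0,0,0,0,0,0],[0,0,0,0,0,0]],
  ],
  gripper=-1,
  squeeze=12,
)

```text
t: 13.82
tool_pos: [0.4706, -0.1263, 0.0122]
orientation: [-2.445, -1.973, 0.0]
force: [-0.4, 0.8, -0.3]
opening: 0.0174
gripper_force: 0.0
```

>>> arm_command(
  deltas=[
    [[0,0,0,0,0,0],[0,0,0,0,0,0],[0,0,0,0,0,0],[0,0,0,0,0,0]],
  ],
)

```text
t: 14.15
tool_pos: [0.4706, -0.1263, 0.0122]
orientation: [-2.445, -1.973, -0.0]
force: [0.1, 0.5, -0.6]
opening: 0.013
gripper_force: 12.0
```

>>> arm_command(
  deltas=[
    [[0,0,1,0,0,0],[0,0,2,0,0,0],[0,0,2,0,0,0],[1,1,1,0,0,2],[2.5,2.4,0,0,0,3],[2.5,2.4,0,0,0,3],[2.5,2.4,0,0,0,3],[2.5,2.4,0,0,0,0],[2.5,2.5,0,0,0,0],[2.4,2.5,0,0,0,0],[0,0,0,0,0,0],[0,0,0,0,0,0]],
  ],
)

```text
t: 15.15
tool_pos: [0.6303, 0.0312, 0.0724]
orientation: [-2.241, -2.201, 0.0]
force: [-0.1, -0.5, -0.3]
opening: 0.0125
gripper_force: 12.0
```

```bash
python3 snap.py w6; python3 - <<'E'
from h import *
b=cv2.imread('pics/w6.png');s=eyes.read_camera('scene')[110:270,180:400]
o=np.vstack([cv2.resize(b[:310],None,fx=.8,fy=.8),cv2.resize(s,(512,340),interpolation=cv2.INTER_CUBIC)]);cv2.imwrite('pics/c6.png',o);print(o.shape)
E
```

```text
15.15 [0.6302936  0.03122593 0.07240936] tooly deg -1.043271745144186 z [-1.48455905e-04  1.97391540e-05 -9.99999989e-01] [-0.03  0.32  1.54  0.    1.28 -0.01]
(588, 512, 3)
```

View pics/c6.png

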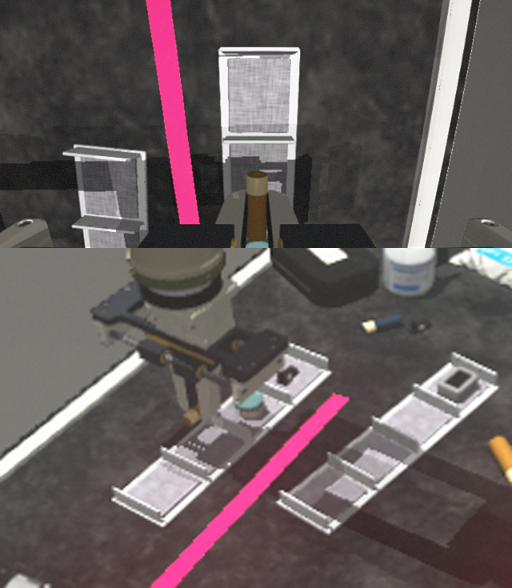

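The cell is held straight at (256,205) in the upper panel, and the jar and clip still stand in their bays. I'll check its far end for any slip.

```bash
python3 - <<'E'
from h import *;import pickle
from seg import blob
w=cv2.imread('pics/w6.png');m=pickle.load(open('w6.pkl','rb'));h=cv2.cvtColor(w,cv2.COLOR_BGR2HSV)
r,c=blob(w,cv2.inRange(h,(5,50,40),(35,255,255)),(295,200,345,305));b=cv2.boundingRect(c);print(r,b)
for z in(.068,.0755,.083): print(z,plane(m,b[0]+b[2]/2,b[1],z).round(4),plane(m,b[0]+b[2]/2,b[1]+b[3],z).round(4))
E
```

```text
((321.0, 257.0), (88.0, 26.0), 90.0) (308, 213, 27, 89)
0.068 [0.6308 0.0543 0.068 ] [ 0.6297 -0.0043  0.068 ]
0.0755 [0.6309 0.0569 0.0755] [0.6298 0.0009 0.0755]
0.083 [0.6309 0.0596 0.083 ] [0.6299 0.0061 0.083 ]
```

>>> arm_command(
  deltas=[
    [[0,-0.2,-2,0,0,0],[0,0,-2,0,0,0],[0,0,-1,0,0,0],[0,0,-0.6,0,0,0],[0,0,-0.3,0,0,0],[0,0,0,0,0,0],[0,0,0,0,0,0]],
  ],
)

```text
t: 15.83
tool_pos: [0.6301, 0.0275, 0.0142]
orientation: [2.244, 2.197, 0.001]
force: [0.3, 0.4, -0.0]
opening: 0.0131
gripper_force: 12.0
```

>>> arm_command(
  deltas=[
    [[0,0.1,-0.1,0,0,0],[0,0,0,0,0,0],[0,0,0,0,0,0]],
  ],
)

```text
t: 16.08
tool_pos: [0.6301, 0.0288, 0.0129]
orientation: [2.244, 2.198, 0.001]
force: [0.1, 0.6, -0.8]
opening: 0.0132
gripper_force: 12.0
```

>>> arm_command(
  deltas=[
    [[0,0,0,0,0,0],[0,0,0,0,0,0],[0,0,0,0,0,0],[0,0,0,0,0,0],[0,0,0,0,0,0],[0,0,0,0,0,0]],
  ],
  gripper=0.2,
)

```text
t: 16.58
tool_pos: [0.6296, 0.0287, 0.0122]
orientation: [-2.244, -2.198, 0.0]
force: [-0.6, 0.8, -0.0]
opening: 0.0485
gripper_force: 0.0
```

>>> arm_command(
  deltas=[
    [[0,0,1,0,0,0],[0,0,3,0,0,0],[0,0,3,0,0,0],[0,0,2,0,0,0],[-1,-1.3,0,0,0,0],[-2.4,-3.2,0,0,0,-2],[-2.4,-3.2,0,0,0,-2],[-2.4,-3.2,0,0,0,-2],[-2.4,-3.2,0,0,0,-2],[-2.4,-3.2,0,0,0,0],[-2.4,-3.2,0,0,0,0],[-2.4,-2.5,0,0,0,0]],
  ],
  gripper=1,
)

```text
t: 17.58
tool_pos: [0.4505, -0.2033, 0.1033]
orientation: [2.391, 2.035, 0.0]
force: [1.1, -1.0, 0.4]
opening: 0.0934
gripper_force: 0.0
```

>>> arm_command(
  deltas=[
    [[0,0,-1,0,0,0],[0,0,-1,0,0,0],[0,0,0,0,0,0],[0,0,0,0,0,0]],
  ],
)

```text
t: 17.92
tool_pos: [0.4515, -0.2001, 0.0815]
orientation: [-2.39, -2.036, 0.0]
force: [-0.4, 0.2, 0.2]
opening: 0.0934
gripper_force: 0.0
```

```bash
python3 snap.py w7; python3 -c "
from h import *;import pickle
print(np.round(proj(pickle.load(open('w7.pkl','rb')),(.451,-.203,.028)),1))"
```

```text
17.9167 [ 0.45154105 -0.20011963  0.08154604] tooly deg -9.135249426749288 z [-0.00131637  0.00120272 -0.99999841] [-0.52 -0.04  1.93  0.    1.26 -0.36]
[321.4 224.1]
```

View pics/w7.png

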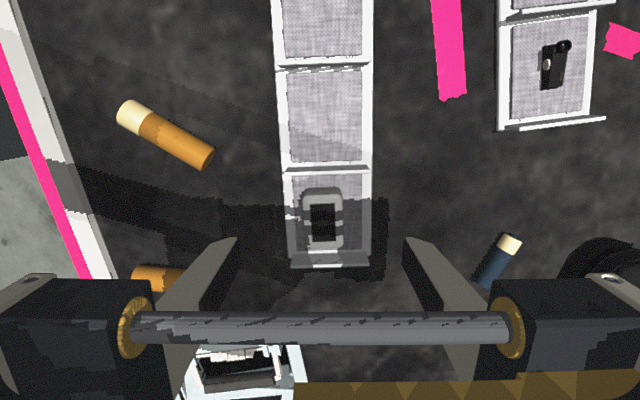

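The charger's top is at (322,223), as predicted, and it lies square to the tool. I'll grasp it.

>>> arm_command(
  deltas=[
    [[0,-0.3,-2,0,0,0],[0,0,-2,0,0,0],[0,0,-1.6,0,0,0],[0,0,-1,0,0,0],[0,0,-0.3,0,0,0],[0,0,0,0,0,0],[0,0,0,0,0,0]],
  ],
)

```text
t: 18.55
tool_pos: [0.4524, -0.2042, 0.014]
orientation: [2.391, 2.037, 0.001]
force: [1.0, -0.2, 0.1]
opening: 0.0928
gripper_force: 0.0
```

>>> arm_command(
  deltas=[
    [[0,0,0,0,0,0],[0,0,0,0,0,0],[0,0,0,0,0,0],[0,0,0,0,0,0],[0,0,0,0,0,0],[0,0,0,0,0,0],[0,0,0,0,0,0],[0,0,0,0,0,0],[0,0,0,0,0,0],[0,0,0,0,0,0],[0,0,0,0,0,0],[0,0,0,0,0,0]],
  ],
  gripper=-1,
  squeeze=15,
)

```text
t: 19.55
tool_pos: [0.4516, -0.2043, 0.0132]
orientation: [-2.392, -2.036, 0.0]
force: [0.2, -0.6, -0.0]
opening: 0.03
gripper_force: 14.8
```

>>> arm_command(
  deltas=[
    [[0,0,1,0,0,0],[0,0,2.5,0,0,0],[0,0,2.5,0,0,0],[1,1.7,1,0,0,1],[2,3.4,0,0,0,2],[2,3.4,0,0,0,2],[2,3.4,0,0,0,2],[2,3.4,0,0,0,1],[2,3.4,0,0,0,0],[2,3.4,0,0,0,0],[2,3.4,0,0,0,0],[2,3.4,0,0,0,0]],
  ],
)

```text
t: 20.55
tool_pos: [0.6223, 0.0867, 0.084]
orientation: [2.244, 2.198, 0.0]
force: [0.6, -0.7, -0.5]
opening: 0.0298
gripper_force: 14.8
```

>>> arm_command(
  deltas=[
    [[0.9,1.8,0,0,0,0],[0,0,0,0,0,0],[0,0,0,0,0,0]],
  ],
)

```text
t: 20.8
tool_pos: [0.6306, 0.1037, 0.0835]
orientation: [2.242, 2.201, -0.001]
force: [-0.1, 0.1, -0.6]
opening: 0.0299
gripper_force: 14.8
```

```bash
python3 snap.py w8; python3 - <<'E'
from h import *;import pickle
m=pickle.load(open('w8.pkl','rb'));s=monitor.read_state()['tool_pos']
for p in [(.631,.1035+.032,.008),(.631,.1035,.008),(s[0],s[1]+.023,s[2]+.015),(s[0],s[1]-.021,s[2]+.015)]:print(np.round(proj(m,p),1))
E
```

```text
20.8 [0.63063058 0.1037179  0.08350003] tooly deg -1.0554795886195403 z [-2.25369513e-04 -2.81879798e-04 -9.99999935e-01] [ 0.08  0.33  1.51 -0.    1.3   0.1 ]
[320.9 171.5]
[321.7 210.8]
[319.8 227.9]
[321.4 302.1]
```

View pics/w8.png

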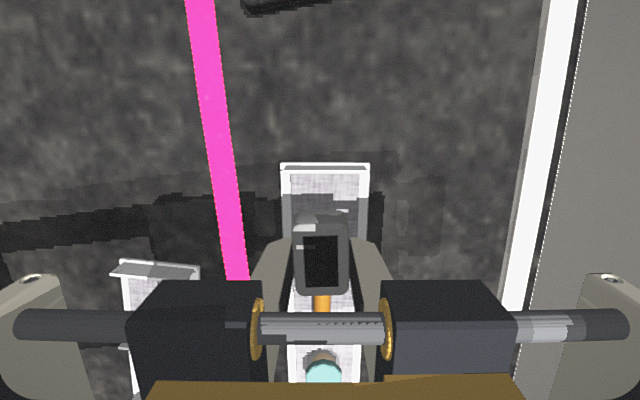

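The charger is held square at (320,262), over the left-end bay, whose pad's far edge is at row 173 as predicted. I'll lower it.

>>> arm_command(
  deltas=[
    [[0,-0.1,-2,0,0,0],[0,0,-2,0,0,0],[0,0,-1.6,0,0,0],[0,0,-0.7,0,0,0],[0,0,-0.4,0,0,0],[0,0,0,0,0,0],[0,0,0,0,0,0]],
  ],
)

```text
t: 21.43
tool_pos: [0.6311, 0.1011, 0.0173]
orientation: [2.245, 2.197, 0.001]
force: [-0.1, 0.6, -1.0]
opening: 0.0298
gripper_force: 14.8
```

>>> arm_command(
  deltas=[
    [[0,0.1,-0.2,0,0,0],[0,0,-0.1,0,0,0],[0,0,0,0,0,0],[0,0,0,0,0,0]],
  ],
)

```text
t: 21.77
tool_pos: [0.6308, 0.1028, 0.0136]
orientation: [2.244, 2.198, 0.001]
force: [0.8, -0.5, -1.1]
opening: 0.0301
gripper_force: 14.8
```

>>> arm_command(
  deltas=[
    [[0,0,0,0,0,0],[0,0,0,0,0,0],[0,0,0,0,0,0],[0,0,0,0,0,0],[0,0,0,0,0,0],[0,0,0,0,0,0]],
  ],
  gripper=0.4,
)

```text
t: 22.27
tool_pos: [0.6306, 0.1027, 0.0133]
orientation: [2.244, 2.198, 0.0]
force: [-0.1, -0.8, 0.1]
opening: 0.0636
gripper_force: 0.0
```

>>> arm_command(
  deltas=[
    [[0,0,1,0,0,0],[0,0,2,0,0,0],[0,0,3,0,0,0],[0,0,3,0,0,0],[-1,0,3,0,0,0],[-3,-1,3,0,0,0],[-3,-2,1,0,0,0],[-3,-2,0,0,0,0],[-3,-2,0,0,0,0],[-3,-2,0,0,0,0],[0,0,0,0,0,0]],
  ],
)

```text
t: 23.18
tool_pos: [0.467, 0.011, 0.1714]
orientation: [-2.245, -2.196, 0.005]
force: [-1.0, 0.1, -0.4]
opening: 0.0654
gripper_force: 0.0
```

```bash
python3 snap.py w9; python3 - <<'E'
from h import *
a=eyes.read_camera('top');b=eyes.read_camera('scene');cv2.imwrite('pics/t9.png',a)
A=cv2.resize(a[110:240,240:430],None,fx=3,fy=3,interpolation=cv2.INTER_CUBIC);B=cv2.resize(b[145:250,220:405],(A.shape[1],320),interpolation=cv2.INTER_CUBIC)[:210]
cv2.imwrite('pics/c9.png',np.vstack([A,B]))
E
```

```text
23.1833 [0.46697003 0.0109533  0.17136709] tooly deg -1.2665306228544821 z [-0.00316365 -0.0011538  -0.99999433] [-0.09 -0.21  1.9  -0.    1.45 -0.06]
```

View pics/c9.png

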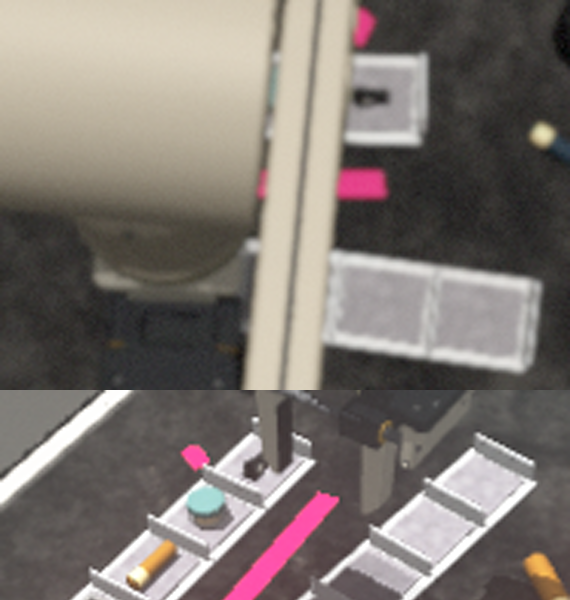

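View pics/w9.png

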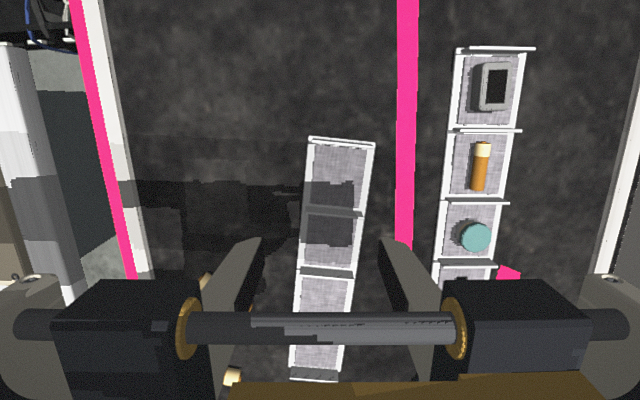

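All four stand in the far rack, left to right charger (496,87), cell (480,167), jar (475,237), and the clip in the right-end bay (370,97 in the top crop). A numeric check of the centring follows.

```bash
python3 - <<'E'
from h import *;import pickle
from seg import blob,masks
m=pickle.load(open('w9.pkl','rb'));w=cv2.imread('pics/w9.png');M=masks(w)
m7=pickle.load(open('w7.pkl','rb'));w7=cv2.imread('pics/w7.png')
o=np.array([.6297,-.0077]);a=-.013;R=np.array([[np.cos(a),-np.sin(a)],[np.sin(a),np.cos(a)]])
# rack: plate outer corners at left end (z=.005) seen in w9, as check
for n,mm,img,box,z,b in(('chg',m,M['chg'],(484,66,512,112),.028,.111),('cell',m,M['cell'],(465,135,496,198),.0165,.037),('jar',m,M['jar'],(455,215,496,258),.03,-.037),('clip',m7,masks(w7)['clip'],(530,30,580,95),.018,-.111)):
    c=blob(w if mm is m else w7,img,box)[0];p=plane(mm,*c[0],z)[:2];print(n,np.round(c[0],1),p.round(4),'in bay mm',((R.T@(p-o)-[0,b])*1e3).round(1))
def pad(mm,c): return np.mean([plane(mm,*p,.008)[:2] for p in c],0).round(4)
print('pad L',pad(m,[(465,57),(518,57),(512,124),(460,124)]),'pad R w7',pad(m7,[(508,22),(590,13),(585,113),(512,120)]))
A=w[35:290,430:545];B=w7[0:140,485:620]
cv2.imwrite('pics/f.png',np.hstack([cv2.resize(A,(250,555)),cv2.resize(B,(535,555))]))
E
```

```text
chg [496.2  86. ] [0.6305 0.1053] in bay mm [-0.7  2. ]
cell [479.4 165.6] [0.6291 0.0284] in bay mm [-1.1 -0.9]
jar [475. 237.] [ 0.6271 -0.0451] in bay mm [-2.1 -0.4]
clip [554.9  64.6] [ 0.6257 -0.1179] in bay mm [-2.5  0.8]
pad L [0.6342 0.1011] pad R w7 [ 0.6287 -0.1201]
```

View pics/f.png

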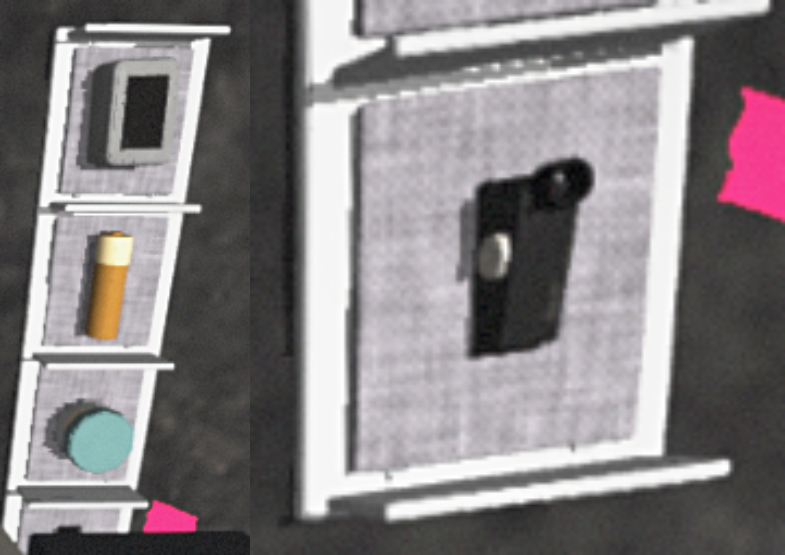

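Every item stands upright on its felt pad, within about 3 mm of its bay centre, with the gripper clear. I'm handing the job in.

```bash
python3 -c "
from plant import ticket;print(ticket.close_job())"
```

```text
the job is handed in; nothing more can be done
None
```

I moved all four things to the far rack in reverse order: from left to right they now stand charger, cell, jar, clip. Each is upright on its felt pad within about 3 mm of its bay centre, the gripper is clear, and the job was handed in at about 23 s.

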